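# Set up the drop-front tune-up cabinet

### The arm

A 6-joint arm with a two-finger parallel gripper is mounted at the origin on the work surface. World frame = base frame: x ahead of the robot, y to its left, z up, the work surface at z = 0. Lengths are in m, angles in rad, forces in N, time in s.
With the tool pointing down it reaches from about 0.35 to 0.85 m from the base axis. Payload 8.1 kg.
Tool frame: the origin (TCP) lies at the very end of the fingers, on their centre line; the grasp point (between the pads) lies 19 mm behind it (env.tcp_to_grasp is the z of the grasp point in the tool frame, in m); z points along the fingers, y is the line along which they close (so a half turn about z gives the same grasp; the last joint's range is limited). The gripper opens to 93 mm and grips with 3 to 60 N. Pads are 15 mm wide; open, the fingers measure 128 mm over their backs; the gripper's body (75 mm by 188 mm) begins 65 mm behind the grasp point.
Start: joints at [1.213, 0.13, 1.488, -0, 1.523, -0.085], TCP at [0.162, 0.578, 0.197] pointing down, gripper open.
Joint ranges: [-2.96, 2.96], [-0.89, 2.26], [0.02, 2.5], [-1.34, 4.48], [0, 2.73], [-2.66, 2.66]. Speed limits (rad/s): [2.39, 2.39, 2.79, 3.14, 3.14, 3.14].

### API

Orientations are given as [roll, pitch, yaw] about the fixed x, y, z axes, in that order (R = Rz(yaw) Ry(pitch) Rx(roll)).
In Python, from rig import env gives the robot as it stands.
- The arm moves only by the shell command python3 -m pendant 'ROWS'. ROWS is JSON, one flat list of numbers, 5 for each row, row after row: the opening, from 0 (shut) to 1 (fully open), then the shift along the tool's x, y, z in cm, then the turn about the tool's z in degrees. In form: [hand, x, y, z, turn, hand, x, y, z, turn, ...]. A call has exactly 5 rows; each row shifts and turns the commanded pose from where the row before left it, along the tool's axes as they then stand; what a row does not reach is not made up. A row lasts 1/10 s, in which the tool goes at most 50 mm and 8.59 degrees, less where a joint would pass 70% of its speed; a pose out of reach is approached as far as the arm can. A call with a gripper value outside its range is refused whole. The fingers move at their own pace and stop on an object; the grip force is fixed at half the most. Time passes only in rows, so rows that do not move let the fingers close, or fill a call up. It gives the time, the measured TCP pose, the force, the opening and the grip force at its end, in the units of the state.
- env.read_state(): the state, without advancing time (a new reading comes with each control period).
- env.snapshot(name): name is "scene" or "top" or "wrist"; returns (picture, depth): 480x640x3 uint8, red, green, blue; 480x640 float32, m along the optical axis (not along the pixel's ray), 0 where there is no reading.
- env.camera_model(name): a dict with "intrinsics" (3x3 intrinsics, pixels), "k1" (the pictures are not rectified: a ray, as slopes to the right and down, at radius r is drawn at 1 + k1 r^2 times it, then the intrinsics apply), "rvec" (rotation vector, rad) and "tvec" (3), from world to camera coordinates, as OpenCV has them. Camera axes: x right, y down, z forward; pixel columns grow to the right and rows downward; lengths in m; the calibration is good to about 2 mm. A picture is of the moment at which its call begins: read the wrist's pose just before it. camera_model takes no time and is no camera call; for the wrist camera it gives the pose at the moment of the call.
- env.finish_job(): hands the job in; it is judged then, once.
Trained networks look in the newest picture that a camera, given by its name, has taken for a name from the list of things; names that differ only in an ending like _2 or _b are one class to them, and where a whole thing is asked for, a point or a joint stands for the part that bears it (a point fixed in the world has none). Each returns a list of dicts, best first, with "score" (0 to 1); they miss things now and then, are a little off and sometimes report something else, mostly with a low value. They report only what shows in the picture. A call takes as long as a camera call.
- env.recognise(camera, target): "rect" ([left, top, right, bottom] in pixels, round what is visible of it).
- env.silhouettes(camera, target): "pixels" (480x640 bool, what is visible of it) and "rect" ([left, top, right, bottom] in pixels, round what is visible of it).
The state is a dict: "time": time; "joint_pos": joint angles; "joint_vel": joint speeds; "tau": joint torques, N m; "tool_pos": TCP position; "tool_rot": TCP orientation; "ft_force": force on the tool from outside, world axes, zero at the start; "moment": the same for the moment, N m; "opening": finger opening in m; "gripper_force": force on a finger pad.
Only numpy, scipy, OpenCV 4.12 (cv2) and the standard library are available. Lean on these libraries where they do the work, as an engineer would, in place of code of your own. Each camera call takes 0.05 s, during which the arm holds its last target. There are 200 camera calls.

### The job

Get the tune-up cabinet ready for work: pull both slide-out support bars out to their stops while its flap is still shut, then lower the flap onto them so that it lies level. Guide the flap down gently all the way rather than letting it drop, and leave the other things on the bench where they are.

Things in the scene. Friction and masses are not known exactly. Their poses are not given: they have to be found in the camera images.
- cabinet: Grey cabinet fixed to the bench, 300 mm wide (y), 195 deep, 238 high; open front above a solid plinth 115 mm high from which two wooden support bars slide. Origin: on the bench (height 0), at the front face, below the middle of the hinge line. Its x points into the cabinet (away from the robot at yaw 0), y to the robot's left along the hinge, z up. Yaw varies by up to 0.25 rad either way.
- flap_hinge (a point): Middle of the flap's hinge line, 120 mm above the bench; the line runs along the cabinet's y. The flap is a plywood panel 288 mm wide and 10 mm thick, reaching from the hinge to 115 mm from it, with a steel loop handle on its free edge.
- flap (a joint): Flap angle, rad. 0 = shut: it slopes up and back over the cabinet, 0.4 rad off upright. Grows as its free edge comes forward (cabinet -x) and down; 0.4 = upright; 1.97 = level (on the supports it rests within 0.02 of that); with the supports in it sags to about 2.2. About 0.35 kg and swings almost freely: it falls shut on one side of upright, falls open on the other.
- flap_handle (a point): Middle of the flap's grab bar: steel, 12 mm round, 110 mm long, parallel to the hinge, 165 mm from the hinge line in the plane of the panel, beyond its free edge, with 44 mm free between bar and panel. The bar turns between fingers that hold it, so a hand pointing down can take it from above and carry it round the hinge in an arc.
- left_support (a joint): Travel in m of the support bar on the left (cabinet y = +0.100 m): 0 = pushed in, 0.100 = fully out at its stop, sliding straight out along the cabinet's -x. It may start up to 15 mm out. It slides with about 2 N friction and stays where it is left.
- right_support (a joint): The same for the support bar on the right (cabinet y = -0.100 m).
- left_pull (a point): Grip point of the left support: mid height and width of its wooden grip tab, 92 mm above the bench; when pushed in, 45 mm in front of the cabinet's face. The tab is 14 mm wide (cabinet y), 16 high (84 to 100 mm above the bench) and reaches 62 mm in front of that face; the bar behind it is 20 mm wide, its top at 114 mm, just under the level flap.
- right_pull (a point): The same point of the right support.
- bin: Bystander: small green tilting bin of spent spark plugs on a steel pivot bracket, 110 x 142 x 95 mm, origin at the centre of its underside; stands beside the cabinet.
- gauge: Bystander: chrome gap wheel gauge lying flat, 55 mm across, 7 mm high, origin at the centre of its underside.
- hub: Bystander: black rubber mower tyre with hub lying flat, 144 mm across, 53 mm high, origin at the centre of its underside.
- tap: Bystander: brass fuel tap lying on the bench, 70 mm long, 39 mm high, origin at the centre of its underside.

How it is judged:
On the way, in this order (a step that is already met when the one before it is completed fails the run):
1. both supports are pulled out to their stops (at least 88 mm of 100) while the flap is still shut (below 0.3 rad) (value of joint each of left_support, right_support above 0.088 m and value of joint flap below 0.3 rad), for 0.2 s.
2. the flap is lowered level (within 0.06 rad) onto the pulled-out supports (value of joint each of left_support, right_support above 0.085 m and value of joint flap between 1.91 and 2.03 rad), for 0.2 s.
At the end, for the whole second after the job is handed in: Both supports stand at least 85 mm out of their 100 mm travel, and the flap lies at rest on them, level within 0.06 rad (joint 1.91 to 2.03) (all of step 2 and velocity of joint flap between -0.1 and 0.1 rad/s); the robot touches nothing.
It fails at once if the flap drops: it swings open faster than 3 rad/s (about 0.5 m/s at the handle) (velocity of joint flap above 3 rad/s).
It fails at once if a bystander (bin, gauge, hub or tap) is moved more than 30 mm (distance of any of bin, gauge, hub, tap from where it was at the start of the episode above 0.03 m).
It also fails if it takes over 70 s, if anything falls off the work surface, if the arm or the gripper's body presses on something with over 40 N, if the wrist force passes 120 N, or if a joint passes its speed limit or range.

## Working session

There is one attempt and no reset: what is moved stays moved. The work goes in short steps, Python scripts to look and compute and a shell command to move; the robot and the scene stay as the last step left them, time stands still between calls to the robot, and variables do not carry over. Pictures are saved under pics/ and viewed, at most 10 in all, crops included, and the job is handed in when it is done.

```bash
ls; mkdir -p pics
cat > h.py <<'E'
import numpy as np, cv2
from rig import env
from scipy.spatial.transform import Rotation as Ro
def cam(n):
    m=env.camera_model(n); R=cv2.Rodrigues(np.array(m["rvec"],float))[0]
    return np.array(m["intrinsics"],float),m["k1"],R,np.array(m["tvec"],float).ravel()
def world(n,px,depth,c=None):
    K,k1,R,t=c or cam(n); px=np.asarray(px,float).reshape(-1,2)
    d=(px-K[:2,2])/[K[0,0],K[1,1]]; u=d.copy()
    for _ in range(20): u=d/(1+k1*(u**2).sum(1,keepdims=True))
    z=depth[px[:,1].astype(int),px[:,0].astype(int)]
    P=np.c_[u*z[:,None],z]; return (P-t)@R, z
def proj(n,P,c=None):
    K,k1,R,t=c or cam(n); p=np.atleast_2d(P)@R.T+t; s=p[:,:2]/p[:,2:]
    s=s*(1+k1*(s**2).sum(1,keepdims=True)); return s*[K[0,0],K[1,1]]+K[:2,2]
def save(n,im): cv2.imwrite("pics/"+n+".png",im[:,:,::-1])
E
python3 - <<'E'
from h import *
np.set_printoptions(precision=3,suppress=True)
for n in("scene","top"):
    im,d=env.snapshot(n); save(n+"0",im); c=cam(n)
    for t in("cabinet","flap_handle","flap","left_pull","right_pull","bin","gauge","hub","tap"):
        for s in env.silhouettes(n,t)[:2]:
            v,u=np.nonzero(s["pixels"]); P,z=world(n,np.c_[u,v],d,c); P=P[z>0]
            if len(P): print(n,t,round(s["score"],2),s["rect"],"med",np.median(P,0),"lo",np.percentile(P,2,axis=0),"hi",np.percentile(P,98,axis=0))
E
python3 -c "
import cv2,numpy as np
cv2.imwrite('pics/both.png',cv2.resize(np.vstack([cv2.imread('pics/scene0.png')]),(800,600)))"
```

```text
pics
scene cabinet 0.72 [293.5, 165.4, 466.9, 342.2] med [ 0.643 -0.083  0.191] lo [ 0.572 -0.225  0.008] hi [0.797 0.071 0.268]
scene flap_handle 0.67 [297.5, 208.7, 450.4, 304.0] med [ 0.628 -0.091  0.185] lo [ 0.582 -0.221  0.128] hi [0.674 0.046 0.276]
scene flap 0.63 [300.3, 205.2, 450.5, 309.3] med [ 0.628 -0.09   0.185] lo [ 0.582 -0.222  0.128] hi [0.676 0.047 0.276]
scene left_pull 0.8 [302.4, 281.8, 318.7, 311.9] med [ 0.545 -0.003  0.099] lo [ 0.516 -0.014  0.085] hi [0.58  0.009 0.102]
scene right_pull 0.77 [401.5, 304.6, 414.6, 344.9] med [ 0.585 -0.197  0.099] lo [ 0.552 -0.209  0.086] hi [ 0.624 -0.183  0.103]
scene bin 0.56 [218.7, 215.4, 291.7, 281.4] med [0.617 0.202 0.054] lo [0.562 0.139 0.003] hi [0.677 0.27  0.09 ]
scene gauge 0.67 [229.7, 302.2, 251.7, 321.1] med [0.476 0.144 0.006] lo [ 0.458  0.126 -0.001] hi [0.497 0.163 0.009]
scene hub 0.61 [458.1, 282.5, 523.1, 340.6] med [ 0.749 -0.33   0.04 ] lo [ 0.697 -0.393  0.019] hi [ 0.822 -0.267  0.052]
scene tap 0.82 [441.5, 361.6, 474.0, 384.5] med [ 0.579 -0.325  0.019] lo [ 0.563 -0.348 -0.   ] hi [ 0.607 -0.
[... 526 characters left out ...]
4.4, 240.1, 413.0, 266.1] med [ 0.585 -0.196  0.099] lo [ 0.555 -0.224 -0.003] hi [ 0.618 -0.185  0.105]
top right_pull 0.28 [298.6, 151.4, 427.5, 282.8] med [ 0.692 -0.07   0.236] lo [ 0.576 -0.214  0.066] hi [0.804 0.073 0.274]
top bin 0.75 [237.0, 216.7, 288.8, 266.7] med [0.623 0.203 0.044] lo [0.569 0.14  0.005] hi [0.679 0.269 0.09 ]
top gauge 0.57 [279.9, 286.6, 292.5, 300.8] med [0.48  0.145 0.005] lo [ 0.463  0.125 -0.   ] hi [0.497 0.162 0.01 ]
top hub 0.85 [421.7, 173.5, 472.1, 221.5] med [ 0.76  -0.326  0.04 ] lo [ 0.7   -0.391  0.023] hi [ 0.825 -0.269  0.054]
top tap 0.65 [432.7, 247.3, 454.4, 264.1] med [ 0.585 -0.325  0.017] lo [ 0.564 -0.352 -0.004] hi [ 0.612 -0.297  0.041]
```

View pics/scene0.png

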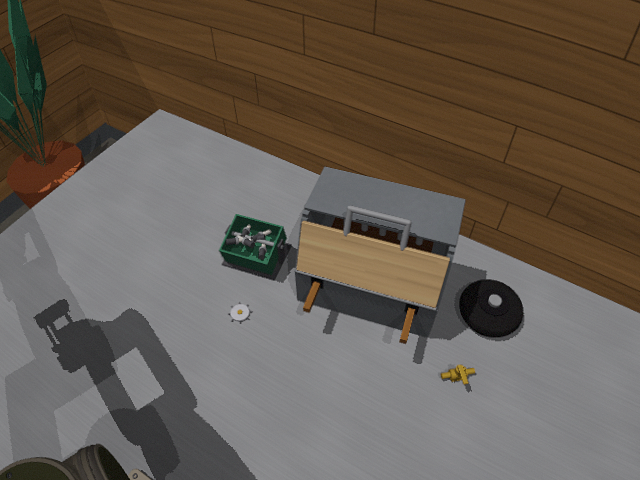

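View pics/top0.png

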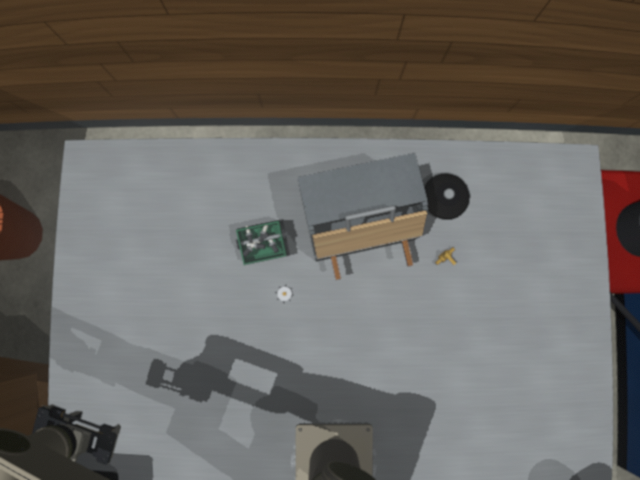

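Both pictures show the cabinet with its flap shut. In the scene view the left tab is at about (311,296), the right tab at (408,325) and the handle bar at (378,215). Next I'll fit the cabinet pose from depth.

```bash
cat > fit.py <<'E'
from h import *
np.set_printoptions(precision=4,suppress=True)
hs=[];ys=[]
for n in("scene","top"):
    im,d=env.snapshot(n); c=cam(n)
    s=env.silhouettes(n,"flap")[0]; m=cv2.erode(s["pixels"].astype(np.uint8),np.ones((3,3)))
    v,u=np.nonzero(m); P,z=world(n,np.c_[u,v],d,c); P=P[(z>0)]
    for _ in range(6):
        o=np.median(P,0) if _==0 else o; 
        q=P if _==0 else P[abs((P-o)@nn)<.006]
        o=q.mean(0); nn=np.linalg.svd(q-o)[2][2]
    nn=nn if nn[0]<0 else -nn
    yaw=np.arctan2(-nn[1],-nn[0]); print(n,"n",nn,"yaw",yaw,"tilt",np.arctan2(nn[2],np.hypot(*nn[:2])),len(q))
    # outer face distance: joint plane through hinge; mid y from extents along hinge
    ay=np.array([-np.sin(yaw),np.cos(yaw),0]); ax=np.array([np.cos(yaw),np.sin(yaw),0])
    s_=q@ay; print(" y-ext",np.percentile(s_,[.5,99.5]),"mid",np.percentile(s_,[.5,99.5]).mean())
    print(" surface x' at z=.12:", (o@ax)+ (.12-o[2])*(-nn[2]/(nn@ax)))
    for t in("left_pull","right_pull"):
        s=env.silhouettes(n,t)[0]; v,u=np.nonzero(s["pixels"]); P,z=world(n,np.c_[u,v],d,c); P=P[(z>0)&(P[:,2]>.092)&(P[:,2]<.108)]
        A=P@ax;B=P@ay; print(" ",t,"x'",np.percentile(A,[1,50,99]),"y'",np.percentile(B,[2,50,98]),"z",np.median(P[:,2]))
E
python3 fit.py; python3 -c "
from rig import env;s=env.read_state();print(s['tool_pos'],s['tool_rot'],s['opening'],s['time'])"
```

```text
scene n [-0.8989 -0.1998  0.39  ] yaw 0.21868665917933994 tilt 0.4006310956251297 7714
 y-ext [-0.3604 -0.0791] mid -0.21977339352892153
 surface x' at z=.12: 0.5644578770216051
  left_pull x' [0.5013 0.5324 0.5684] y' [-0.1273 -0.1208 -0.1134] z 0.09915753587156237
[0.1616266  0.57782964 0.19695106] [3.14158910e+00 7.99269947e-06 2.86884054e+00] 0.09318439443633163 1.2Traceback (most recent call last):
  File "fit.py", line 20, in <module>
    A=P@ax;B=P@ay; print(" ",t,"x'",np.percentile(A,[1,50,99]),"y'",np.percentile(B,[2,50,98]),"z",np.median(P[:,2]))
                                    ~~~~~~~~~~~~~^^^^^^^^^^^^^
    return _quantile_unchecked(
        a, q, axis, out, overwrite_input, method, keepdims, weights)
    return _ureduce(a,
                    func=_quantile_ureduce_func,
    ...<5 lines>...
                    overwrite_input=overwrite_input,
                    method=method)
    r = func(a, **kwargs)
    result = _quantile(arr,
                       quantiles=q,
    ...<2 lines>...
                       out=out,
                       weights=wgt)
    slices_having_nans = np.isnan(arr[-1, ...])
                                  ~~~^^^^^^^^^
IndexError: index -1 is out of bounds for axis 0 with size 0
```

```bash
python3 -m pendant '[1,0,0,0,-7, 1,0,0,0,-7, 1,0,0,0,-7, 1,0,0,0,-7.2, 1,0,0,0,0]'
python3 -m pendant '[1,-1.6,-4.6,0,0, 1,-1.6,-4.6,0,0, 1,-1.6,-4.6,0,0, 1,-1.6,-4.6,0,0, 1,-1.6,-4.6,0,0]'
python3 -m pendant '[1,-1.6,-4.6,0,0, 1,-1.6,-4.6,0,0, 1,-1.6,-4.6,0,0, 1,-1.6,-4.6,0,0, 1,0,0,0,0]'
```

```text
time: 1.7
tool_pos: [0.1616, 0.5778, 0.1969]
tool_rot: [-3.142, -0.0, -2.92]
ft_force: [0.1, 0.3, 0.5]
opening: 0.0931
gripper_force: 0.0
time: 2.2
tool_pos: [0.2904, 0.3692, 0.1971]
tool_rot: [3.141, 0.001, -2.926]
ft_force: [0.6, 1.3, 0.4]
opening: 0.0929
gripper_force: 0.0
time: 2.7
tool_pos: [0.3949, 0.2003, 0.1972]
tool_rot: [-3.14, 0.001, -2.933]
ft_force: [0.3, 0.3, -0.4]
opening: 0.0932
gripper_force: 0.0
```

```bash
python3 -m pendant '[1,-1.7,-4.6,0,0, 1,-1.7,-4.6,0,0, 1,-1.7,-4.6,0,0, 1,-1.7,-4.6,0,0, 1,-1.6,-4.6,0,0]'
python3 -m pendant '[1,0,0,0,0, 1,0,0,0,0, 1,0,0,0,0, 1,0,0,0,0, 1,0,0,0,0]'
cat > loc.py <<'E'
from h import *
np.set_printoptions(precision=4,suppress=True)
yaw=.219; ax=np.array([np.cos(yaw),np.sin(yaw),0]); ay=np.array([-np.sin(yaw),np.cos(yaw),0])
def cabf(p): p=np.atleast_2d(p); return np.c_[p@ax,p@ay,p[:,2]]
def where():
    s=env.read_state(); print("TCP cab",cabf(s["tool_pos"])[0],"rot",s["tool_rot"],"F",s["ft_force"],"open",s["opening"],"t",s["time"])
E
python3 - <<'E'
from loc import *
where()
im,d=env.snapshot("wrist"); c=cam("wrist"); save("w1",im)
for t in("left_pull","right_pull"):
    for s in env.silhouettes("wrist",t)[:2]:
        v,u=np.nonzero(s["pixels"]); P,z=world("wrist",np.c_[u,v],d,c); P=cabf(P[z>0]); 
        P=P[(P[:,2]>.08)&(P[:,2]<.11)]
        if len(P)>20: print(t,s["score"],s["rect"],np.percentile(P,[2,50,98],axis=0))
E
```

```text
time: 3.2
tool_pos: [0.5253, -0.002, 0.1972]
tool_rot: [3.141, 0.001, -2.925]
ft_force: [0.5, 1.1, 0.5]
opening: 0.0933
gripper_force: 0.0
time: 3.7
tool_pos: [0.5241, 0.0002, 0.1972]
tool_rot: [3.142, 0.0, -2.921]
ft_force: [0.3, 0.0, -0.3]
opening: 0.093
gripper_force: 0.0
TCP cab [ 0.5116 -0.1137  0.1972] rot [ 3.1416  0.0005 -2.9208] F [ 0.2612  0.0282 -0.347 ] open 0.09298341619122041 t 3.7
left_pull 0.76 [306.8, 226.2, 324.0, 308.3] [[ 0.5027 -0.1269  0.09  ]
 [ 0.5318 -0.1202  0.0995]
 [ 0.5671 -0.114   0.1009]]
right_pull 0.6 [42.7, 210.7, 86.4, 303.3] [[ 0.4965 -0.326   0.0851]
 [ 0.5301 -0.3151  0.099 ]
 [ 0.5672 -0.3122  0.1009]]
```

View pics/w1.png

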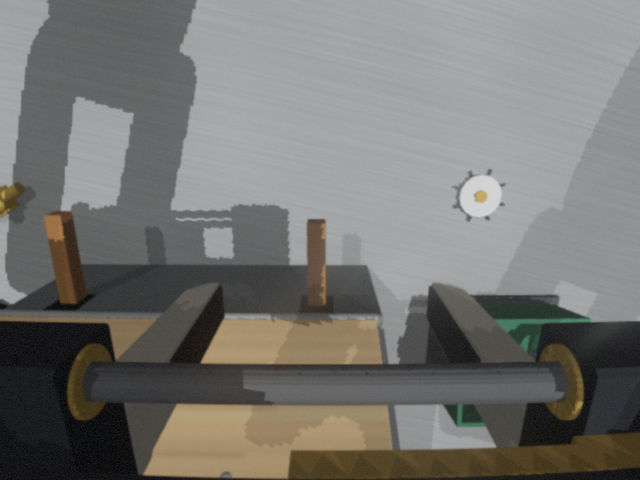

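The left tab is at (316,262) between the fingers and the right one at (66,258). I'll go down and close on the left tab.

```bash
python3 -m pendant '[1,-0.1,-0.7,2.5,0, 1,0,0,3,0, 1,0,0,3,0, 1,0,0,2.5,0, 1,0,0,1.4,0]'
python3 -m pendant '[0,0,0,0,0, 0,0,0,0,0, 0,0,0,0,0, 0,0,0,0,0, 0,0,0,0,0]'
python3 -c "
from loc import *
where()"
```

```text
time: 4.35
tool_pos: [0.5252, -0.0074, 0.0705]
tool_rot: [3.141, -0.003, -2.922]
ft_force: [0.7, 0.4, 0.0]
opening: 0.093
gripper_force: 0.0
time: 4.85
tool_pos: [0.5276, -0.0078, 0.0741]
tool_rot: [-3.141, 0.002, -2.922]
ft_force: [-0.8, -0.8, 0.7]
opening: 0.0572
gripper_force: 0.0
TCP cab [ 0.5133 -0.1223  0.0741] rot [-3.141   0.0017 -2.9222] F [-0.7639 -0.8045  0.6672] open 0.05724337471507215 t 4.85
```

```bash
python3 -m pendant '[0,0,0.2,0,0, 0,0,0,0,0, 0,0,0,0,0, 0,0,0,0,0, 0,0,0,0,0]'
python3 -m pendant '[0,0,0,0,0, 0,0,0,0,0, 0,0,0,0,0, 0,0,0,0,0, 0,0,0,0,0]'
python3 -m pendant '[0,0.5,0,0,0, 0,1,0,0,0, 0,1.5,0,0,0, 0,1.5,0,0,0, 0,1.5,0,0,0]'
python3 -c "
from loc import *
where()"
```

```text
time: 5.35
tool_pos: [0.5264, -0.0058, 0.0729]
tool_rot: [-3.142, -0.0, -2.922]
ft_force: [-0.1, 0.4, 0.6]
opening: 0.0177
gripper_force: 0.0
time: 5.85
tool_pos: [0.5264, -0.0062, 0.0729]
tool_rot: [-3.141, -0.0, -2.922]
ft_force: [0.8, -5.2, -1.1]
opening: 0.0136
gripper_force: 30.0
time: 6.35
tool_pos: [0.4679, -0.0193, 0.0729]
tool_rot: [-3.141, 0.001, -2.922]
ft_force: [2.7, -5.9, -3.3]
opening: 0.0138
gripper_force: 30.0
TCP cab [ 0.4525 -0.1205  0.0729] rot [-3.1406  0.0012 -2.9222] F [ 2.6931 -5.9354 -3.2909] open 0.013751175836760053 t 6.35
```

```bash
python3 -m pendant '[0,1.5,0,0,0, 0,1.2,0,0,0, 0,0.7,0,0,0, 0,0.4,0,0,0, 0,0,0,0,0]'
python3 -m pendant '[0,0.2,0,0,0, 0,0.2,0,0,0, 0,0,0,0,0, 0,0,0,0,0, 0,0,0,0,0]'
python3 -c "
from loc import *
where()"
```

```text
time: 6.85
tool_pos: [0.4336, -0.027, 0.073]
tool_rot: [-3.14, 0.007, -2.923]
ft_force: [17.9, -2.0, -18.1]
opening: 0.0136
gripper_force: 30.0
time: 7.35
tool_pos: [0.4323, -0.0273, 0.0737]
tool_rot: [-3.14, 0.012, -2.922]
ft_force: [29.6, -0.7, -24.2]
opening: 0.0139
gripper_force: 30.0
TCP cab [ 0.416  -0.1206  0.0737] rot [-3.1399  0.0121 -2.9223] F [ 29.6018  -0.7376 -24.2153] open 0.013852498110480895 t 7.35
```

```bash
python3 -m pendant '[0,-0.3,0,0,0, 1,0,0,0,0, 1,0,0,0,0, 1,0,0,0,0, 1,0,0,0,0]'
python3 -m pendant '[1,0,0,0,0, 1,0,0,0,0, 1,0,0,2,0, 1,0,0,-4,0, 1,0,0,-5,0]'
python3 -c "
from loc import *
where()"
```

```text
time: 7.85
tool_pos: [0.4295, -0.0271, 0.0729]
tool_rot: [3.141, -0.0, -2.922]
ft_force: [-0.2, 0.4, 0.2]
opening: 0.0411
gripper_force: 0.0
time: 8.35
tool_pos: [0.4265, -0.0267, 0.1404]
tool_rot: [3.138, -0.007, -2.922]
ft_force: [1.8, -0.4, 1.0]
opening: 0.081
gripper_force: 0.0
TCP cab [ 0.4105 -0.1188  0.1404] rot [ 3.1383 -0.0075 -2.9223] F [ 1.7521 -0.4031  0.9576] open 0.08098740457011809 t 8.35
```

```bash
python3 -m pendant '[1,-1.6,-4,0,0, 1,-2,-4,0,0, 1,-2,-4,0,0, 1,-2,-4,0,0, 1,-2,-4,0,0]'
python3 -m pendant '[1,0,0,0,0, 1,0,0,0,0, 1,0,0,0,0, 1,0,0,0,0, 1,0,0,0,0]'
python3 - <<'E'
from loc import *
where()
im,d=env.snapshot("wrist"); c=cam("wrist"); save("w2",im)
for t in("left_pull","right_pull"):
    for s in env.silhouettes("wrist",t)[:2]:
        v,u=np.nonzero(s["pixels"]); P,z=world("wrist",np.c_[u,v],d,c); P=cabf(P[z>0]); 
        P=P[(P[:,2]>.08)&(P[:,2]<.11)]
        if len(P)>20: print(t,s["score"],s["rect"],np.percentile(P,[2,50,98],axis=0))
E
```

```text
time: 8.85
tool_pos: [0.5679, -0.2032, 0.1428]
tool_rot: [3.142, 0.0, -2.922]
ft_force: [0.5, 1.1, 0.2]
opening: 0.0929
gripper_force: 0.0
time: 9.35
tool_pos: [0.5669, -0.2009, 0.1438]
tool_rot: [-3.141, 0.001, -2.921]
ft_force: [-0.7, 0.4, -0.9]
opening: 0.0928
gripper_force: 0.0
TCP cab [ 0.5097 -0.3192  0.1438] rot [-3.1409  0.0009 -2.9212] F [-0.7055  0.3803 -0.8713] open 0.09284119818489464 t 9.35
left_pull 0.6 [589.6, 96.4, 639.3, 325.0] [[ 0.4245 -0.131   0.0842]
 [ 0.5017 -0.1296  0.0942]
 [ 0.5544 -0.1259  0.109 ]]
right_pull 0.68 [310.4, 232.2, 332.4, 342.1] [[ 0.4962 -0.3267  0.0917]
 [ 0.5276 -0.3199  0.0995]
 [ 0.5668 -0.3136  0.1009]]
```

Right tab is centred at y' −0.320 with its tip at 0.496, so the position is good. Descend 7 cm, grip, pull.

```bash
python3 -m pendant '[1,0,-0.1,2.5,0, 0.6,0,0,2.5,0, 0,0,0,2.1,0, 0,0,0,0,0, 0,0,0,0,0]'
python3 -m pendant '[0,0,0,0,0, 0,0,0,0,0, 0,0,0,0,0, 0,0,0,0,0, 0,0,0,0,0]'
python3 -m pendant '[0,0,0,0,0, 0,0,0,0,0, 0,0,0,0,0, 0,0,0,0,0, 0,0,0,0,0]'
python3 -m pendant '[0,0.5,0,0,0, 0,1,0,0,0, 0,1.5,0,0,0, 0,1.5,0,0,0, 0,1.5,0,0,0]'
python3 -c "
from loc import *
where()"
```

```text
time: 10.0
tool_pos: [0.567, -0.2024, 0.0722]
tool_rot: [3.141, -0.0, -2.922]
ft_force: [0.7, -0.3, 0.8]
opening: 0.0658
gripper_force: 0.0
time: 10.5
tool_pos: [0.5674, -0.2027, 0.0722]
tool_rot: [-3.141, 0.0, -2.922]
ft_force: [-0.0, -0.2, -0.5]
opening: 0.0256
gripper_force: 0.0
time: 11.0
tool_pos: [0.5671, -0.2022, 0.0719]
tool_rot: [3.141, -0.0, -2.922]
ft_force: [-1.0, 3.9, 2.9]
opening: 0.0139
gripper_force: 30.0
time: 11.5
tool_pos: [0.5085, -0.2153, 0.0719]
tool_rot: [3.141, 0.001, -2.922]
ft_force: [1.9, 4.4, 1.1]
opening: 0.0133
gripper_force: 30.0
TCP cab [ 0.4495 -0.3207  0.0719] rot [ 3.1413  0.0012 -2.9219] F [1.9486 4.3992 1.1349] open 0.01326953610223828 t 11.5
```

```bash
python3 -m pendant '[0,1.2,0,0,0, 0,0.9,0,0,0, 0,0.6,0,0,0, 0,0.4,0,0,0, 0,0.3,0,0,0]'
python3 -m pendant '[0,0,0,0,0, 0,0,0,0,0, 0,0,0,0,0, 0,-0.3,0,0,0, 1,0,0,0,0]'
python3 -m pendant '[1,0,0,0,0, 1,0,0,0,0, 1,0,0,0,0, 1,0,0,0,0, 1,0,0,0,0]'
python3 -m pendant '[1,0,0,0,0, 1,0,0,0,0, 1,0,0,-3,0, 1,0,0,-5,0, 1,0,0,-5,0]'
python3 -m pendant '[1,0,0,-5,0, 1,0,0,-5,0, 1,0,0,-5,0, 1,0,0,0,0, 1,0,0,0,0]'
python3 - <<'E'
from loc import *
where()
for n in("top","scene"):
  im,d=env.snapshot(n); c=cam(n); save(n+"2",im)
  for t in("left_pull","right_pull","flap_handle"):
    for s in env.silhouettes(n,t)[:1]:
        v,u=np.nonzero(s["pixels"]); P,z=world(n,np.c_[u,v],d,c); P=cabf(P[z>0]); 
        if t!="flap_handle": P=P[(P[:,2]>.08)&(P[:,2]<.12)]
        else: # bar: highest part beyond the panel
            P=P[P[:,2]>.25]
        if len(P)>20: print(n,t,s["score"],s["rect"],np.percentile(P,[2,50,98],axis=0))
E
```

```text
time: 12.0
tool_pos: [0.4803, -0.2217, 0.0721]
tool_rot: [-3.141, 0.011, -2.922]
ft_force: [32.6, 10.9, -18.0]
opening: 0.0136
gripper_force: 30.0
time: 12.5
tool_pos: [0.4788, -0.2226, 0.072]
tool_rot: [-3.141, 0.0, -2.922]
ft_force: [-0.4, -0.7, -0.1]
opening: 0.018
gripper_force: 0.0
time: 13.0
tool_pos: [0.4783, -0.2226, 0.072]
tool_rot: [-3.141, -0.0, -2.922]
ft_force: [0.0, 0.3, -0.7]
opening: 0.0573
gripper_force: 0.0
time: 13.5
tool_pos: [0.4774, -0.2219, 0.2025]
tool_rot: [3.14, -0.002, -2.922]
ft_force: [0.9, -0.9, 0.1]
opening: 0.0921
gripper_force: 0.0
time: 14.0
tool_pos: [0.4791, -0.2228, 0.3536]
tool_rot: [-3.139, 0.003, -2.922]
ft_force: [0.1, -1.0, -1.2]
opening: 0.0929
gripper_force: 0.0
TCP cab [ 0.4193 -0.3216  0.3536] rot [-3.1392  0.0026 -2.9221] F [ 0.0785 -0.966  -1.1704] open 0.0928838376929715 t 14.0
top left_pull 0.62 [237.7, 216.3, 286.7, 267.5] [[0.6398 0.0059 0.0806]
 [0.6915 0.0652 0.0888]
 [0.6965 0.1258 0.0944]]
top right_pull 0.64 [402.4, 239.4, 416.3, 283.3] [[ 0.4548 -0.3278  0.0928]
 [ 0.5139 -0.3173  0.1114]
 [ 0.5634 -0.3086  0.1175]]
top flap_handle 0.59 [316.1, 205.8, 426.9, 260.2] [[ 0.6205 -0.2751  0.2518]
 [ 0.6322 -0.216   0.2756]
 [ 0.6393 -0.1617  0.2803]]
scene left_pull 0.9 [283.9, 274.7, 320.7, 353.4] [[ 0.4079 -0.1304  0.0866]
 [ 0.4927 -0.1224  0.1031]
 [ 0.5662 -0.1112  0.1158]]
scene right_pull 0.62 [389.1, 305.5, 419.4, 386.0] [[ 0.4078 -0.3288  0.0903]
 [ 0.489  -0.3195  0.1113]
 [ 0.5667 -0.3097  0.1162]]
scene flap_handle 0.88 [297.0, 231.1, 451.3, 304.5] [[ 0.2365 -0.3398  0.251 ]
 [ 0.3863 -0.2724  0.468 ]
 [ 0.622  -0.2352  0.6645]]
```

View pics/scene2.png

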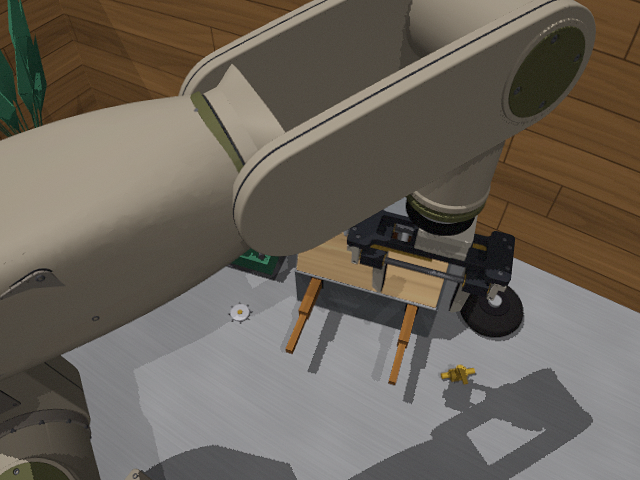

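Both bars are fully out, with tips at (290,350) and (393,381) in the picture, and the flap is still shut. Next I turn the hand 90° and go above the handle.

```bash
python3 -m pendant '[1,0,0,0,8, 1,0,0,0,8, 1,0,0,0,8, 1,0,0,0,8, 1,0,0,0,8]'
python3 -m pendant '[1,0,0,0,8, 1,0,0,0,8, 1,0,0,0,8, 1,0,0,0,8, 1,0,0,0,8]'
python3 -m pendant '[1,0,0,0,5, 1,0,0,0,5, 1,0,0,0,0, 1,0,0,0,0, 1,0,0,0,0]'
python3 -m pendant '[1,2,4.3,0,0, 1,2,4.3,0,0, 1,2.1,4.3,0,0, 1,2.1,4.3,0,0, 1,2.1,4.3,0,0]'
python3 -m pendant '[1,0,0,0,0, 1,0,0,0,0, 1,0,0,0,0, 1,0,0,0,0, 1,0,0,0,0]'
python3 - <<'E'
from loc import *
where()
im,d=env.snapshot("wrist"); c=cam("wrist"); save("w3",im)
for s in env.silhouettes("wrist","flap_handle")[:1]:
        v,u=np.nonzero(s["pixels"]); P,z=world("wrist",np.c_[u,v],d,c); P=cabf(P[z>0]); P=P[(P[:,2]>.262)&(P[:,2]<.29)]
        print(s["score"],s["rect"],len(P)); print(np.percentile(P,[2,50,98],axis=0))
E
```

```text
time: 14.9
tool_pos: [0.4783, -0.2224, 0.3515]
tool_rot: [3.142, -0.001, 2.657]
ft_force: [-0.7, -0.6, 1.0]
opening: 0.0928
gripper_force: 0.0
time: 15.4
tool_pos: [0.4782, -0.2224, 0.3515]
tool_rot: [-3.141, -0.001, 1.959]
ft_force: [-0.8, 0.5, -0.4]
opening: 0.0929
gripper_force: 0.0
time: 15.9
tool_pos: [0.4783, -0.2224, 0.3518]
tool_rot: [-3.141, -0.0, 1.792]
ft_force: [-0.0, -0.8, 0.0]
opening: 0.0931
gripper_force: 0.0
time: 16.4
tool_pos: [0.6671, -0.0737, 0.3518]
tool_rot: [3.141, 0.0, 1.792]
ft_force: [0.7, -1.5, 0.3]
opening: 0.0933
gripper_force: 0.0
time: 16.9
tool_pos: [0.6653, -0.0762, 0.3533]
tool_rot: [3.14, 0.001, 1.789]
ft_force: [-0.2, 0.2, 0.3]
opening: 0.0931
gripper_force: 0.0
TCP cab [ 0.6328 -0.2189  0.3533] rot [3.1399 0.0009 1.7889] F [-0.2156  0.1833  0.3367] open 0.09314080721328244 t 16.9
0.93 [260.3, 36.9, 342.0, 363.5] 2861
[[ 0.6262 -0.2752  0.2655]
 [ 0.6336 -0.2141  0.2765]
 [ 0.6393 -0.161   0.2785]]
```

View pics/w3.png

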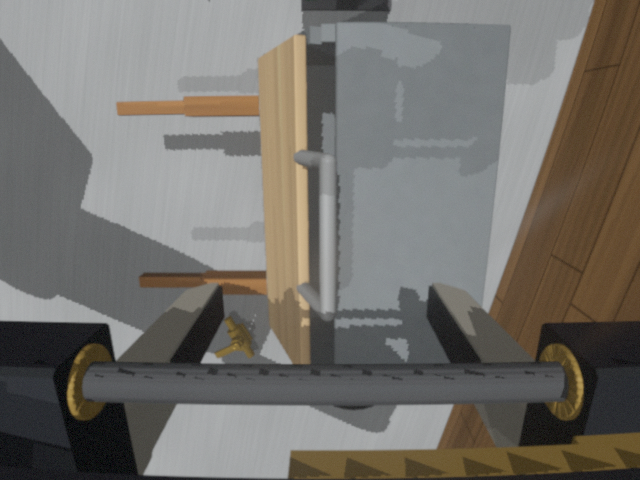

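The bar, at (328,240), is centred between the fingers and matches the computed position. I'll go down and grip it.

```bash
python3 -m pendant '[1,0,0.1,2.5,0, 1,0,0,2.5,0, 1,0,0,2.5,0, 1,0,0,2.3,0, 0.5,0,0,0,0]'
python3 -m pendant '[0.3,0,0,0,0, 0.3,0,0,0,0, 0.3,0,0,0,0, 0.3,0,0,0,0, 0.3,0,0,0,0]'
python3 -m pendant '[0,0,0,0,0, 0,0,0,0,0, 0,0,0,0,0, 0,0,0,0,0, 0,0,0,0,0]'
python3 -m pendant '[0,0,0,0,0, 0,0,0,0,0, 0,0,0,0,0, 0,0,0,0,0, 0,0,0,0,0]'
python3 - <<'E'
from loc import *
where()
p=cabf(env.read_state()["tool_pos"])[0]
x,z=p[0]-.569, p[2]+.019-.12; print("r",np.hypot(x,z),"ang",np.arctan2(x,z))
r=.165; a=np.linspace(.4,-1.57,26); X=r*np.sin(a);Z=r*np.cos(a)
print(np.c_[np.diff(X),-np.diff(Z)]*100)
E
```

```text
time: 17.5
tool_pos: [0.6646, -0.0749, 0.2497]
tool_rot: [-3.136, -0.003, 1.79]
ft_force: [0.1, -0.6, -0.5]
opening: 0.0891
gripper_force: 0.0
time: 18.0
tool_pos: [0.6671, -0.0749, 0.2548]
tool_rot: [3.141, 0.0, 1.79]
ft_force: [0.5, -0.6, -0.4]
opening: 0.0496
gripper_force: 0.0
time: 18.5
tool_pos: [0.6668, -0.0749, 0.2539]
tool_rot: [-3.142, -0.0, 1.79]
ft_force: [0.7, 0.4, 0.6]
opening: 0.0096
gripper_force: 1.1
time: 19.0
tool_pos: [0.6674, -0.075, 0.2564]
tool_rot: [3.139, 0.001, 1.79]
ft_force: [-2.2, 1.2, 9.1]
opening: 0.0004
gripper_force: 4.6
TCP cab [ 0.6351 -0.2182  0.2564] rot [3.1389 0.0012 1.7902] F [-2.1618  1.1917  9.0655] open 0.0003863032140527487 t 19.0
r 0.16884771273830748 ang 0.40241334214084723
[[-1.2163 -0.4586]
 [-1.2486 -0.3615]
 [-1.2732 -0.2621]
 [-1.2899 -0.161 ]
 [-1.2985 -0.059 ]
 [-1.2991  0.0434]
 [-1.2917  0.1455]
 [-1.2762  0.2468]
 [-1.2528  0.3465]
 [-1.2217  0.444 ]
 [-1.1829  0.5388]
 [-1.1369  0.6302]
 [-1.0837  0.7178]
 [-1.0238  0.8009]
 [-0.9576  0.879 ]
 [-0.8855  0.9516]
 [-0.8078  1.0184]
 [-0.7251  1.0788]
 [-0.638   1.1325]
 [-0.5468  1.1792]
 [-0.4523  1.2186]
 [-0.355   1.2505]
 [-0.2554  1.2745]
 [-0.1543  1.2907]
 [-0.0522  1.2988]]
```

Run:
```python
from loc import *
where()
im,d=env.snapshot("wrist"); save("w4",im)
for n in("wrist","top"):
    if n=="top": im2,d=env.snapshot("top")
    c=cam(n)
    for s in env.silhouettes(n,"flap_handle")[:1]:
        v,u=np.nonzero(s["pixels"]); P,z=world(n,np.c_[u,v],d,c); P=cabf(P[z>0]); Q=P[(P[:,2]>.255)&(P[:,2]<.32)]
        print(n,s["score"],s["rect"],len(Q)); print(np.percentile(Q,[2,50,98],axis=0) if len(Q) else 0)
        print("panel",np.percentile(P,[2,50,98],axis=0))
```

```text
TCP cab [ 0.6351 -0.2182  0.2564] rot [3.1389 0.0012 1.7902] F [-2.1618  1.1917  9.0655] open 0.0003863032140527487 t 19.0
wrist 0.97 [232.2, 0.0, 341.4, 410.1] 3340
[[ 0.6231 -0.2098  0.2583]
 [ 0.6332 -0.1801  0.2766]
 [ 0.6393 -0.1594  0.2785]]
panel [[ 0.5697 -0.2725  0.1329]
 [ 0.6052 -0.1668  0.2165]
 [ 0.6378 -0.0815  0.2778]]
top 0.98 [314.7, 213.9, 413.1, 260.4] 10
[[ 0.6283 -0.1932  0.2736]
 [ 0.6313 -0.1902  0.2777]
 [ 0.6358 -0.1873  0.2807]]
panel [[ 0.5688 -0.3211  0.1303]
 [ 0.5972 -0.186   0.1973]
 [ 0.6183 -0.0799  0.2444]]
```

View pics/w4.png

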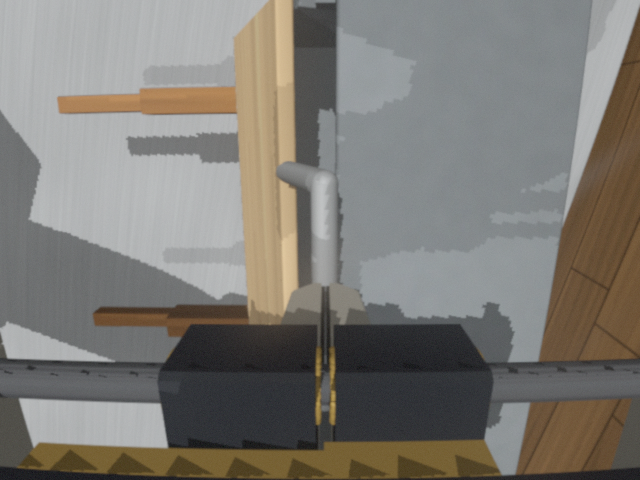

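The fingers read shut, but the bar still passes through finger height at (325,283). Something slipped at the pads, so I'll open, go 5 mm deeper and close again in small steps.

```bash
python3 -m pendant '[0.35,0,0,0,0, 0.35,0,0,0,0, 0.35,0,0,0,0, 0.35,0,0,0,0, 0.35,0,0,0,0]'
python3 - <<'E'
from loc import *
where()
im,d=env.snapshot("wrist"); c=cam("wrist"); save("w5",im)
s=env.silhouettes("wrist","flap_handle")[0]
v,u=np.nonzero(s["pixels"]); P,z=world("wrist",np.c_[u,v],d,c); P=cabf(P[z>0]); Q=P[(P[:,2]>.262)&(P[:,2]<.32)&(abs(P[:,1]+.2182)<.05)]
print(s["rect"],np.percentile(Q,[2,50,98],axis=0))
for y in(-.25,-.235,-.225,-.215,-.205,-.195,-.18): 
    q=Q[abs(Q[:,1]-y)<.004]; print(y,len(q),q[:,0].mean() if len(q) else 0, np.percentile(q[:,2],95) if len(q) else 0)
E
```

```text
time: 19.7
tool_pos: [0.6706, -0.0744, 0.2603]
tool_rot: [3.129, 0.003, 1.791]
ft_force: [5.8, 3.7, 19.9]
opening: 0.0314
gripper_force: 9.0
TCP cab [ 0.6385 -0.2183  0.2603] rot [3.1294 0.0035 1.7911] F [ 5.754   3.6553 19.884 ] open 0.03144827454561346 t 19.7
[228.2, 0.7, 311.9, 452.1] [[ 0.6173 -0.2487  0.2773]
 [ 0.6238 -0.2008  0.2813]
 [ 0.6285 -0.1693  0.2831]]
-0.25 200 0.6236854436482746 0.28254240588883706
-0.235 283 0.6247117295594184 0.2826991715282918
-0.225 249 0.6253645232286493 0.2827676093138925
-0.215 266 0.6254869077282402 0.28290775075138974
-0.205 427 0.6228146900942774 0.2828574688603125
-0.195 442 0.6228712597152904 0.2826909135892343
-0.18 484 0.6228636159097817 0.2826514921913434
```

View pics/w5.png

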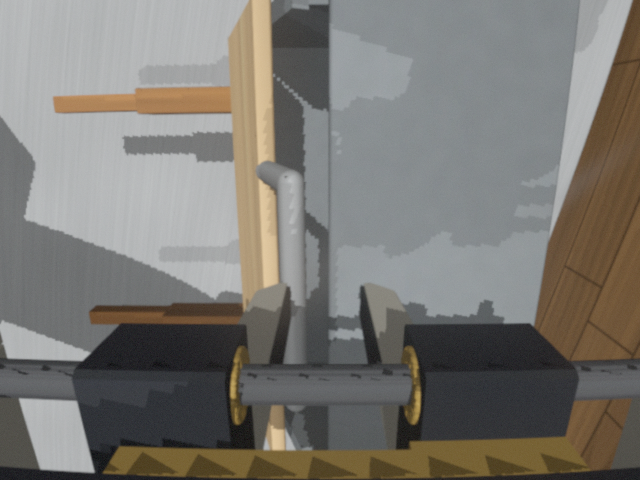

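With the fingers 31 mm apart, the bar at (292,290) is stuck against the inner edge of the front finger, and the flap has opened slightly (about 0.07 rad). I'll carry it back toward shut before freeing it.

```bash
python3 -m pendant '[0.35,0,0.3,0,0, 0.35,0,0.3,0,0, 0.35,0,0.3,0,0, 0.35,0,0,0,0, 0.35,0,0,0,0]'
cat > bar.py <<'E'
from loc import *
where()
im,d=env.snapshot("wrist"); c=cam("wrist")
s=env.silhouettes("wrist","flap_handle")[0]
v,u=np.nonzero(s["pixels"]); P,z=world("wrist",np.c_[u,v],d,c); P=cabf(P[z>0])
Q=P[np.hypot(P[:,0]-.569,P[:,2]-.12)>.15]; Q=Q[abs(Q[:,1]+.218)<.06]
if len(Q)>10:
    m=np.median(Q,0); print("bar med",m,"flap ang",.4-np.arctan2(m[0]-.569,m[2]-.006-.12),len(Q))
E
python3 bar.py
```

```text
time: 20.3
tool_pos: [0.6782, -0.0726, 0.258]
tool_rot: [3.134, 0.002, 1.791]
ft_force: [3.9, 2.0, 11.9]
opening: 0.0322
gripper_force: 5.7
TCP cab [ 0.6462 -0.2182  0.258 ] rot [3.1336 0.0023 1.7909] F [ 3.9356  2.0171 11.8681] open 0.03215011829017501 t 20.3
bar med [ 0.6306 -0.1939  0.2785] flap ang 0.01632421872657497 4641
```

```bash
python3 -m pendant '[0.35,0,0.3,0,0, 0.35,0,0,-0.3,0, 0.35,0,0,-0.4,0, 0.35,0,0,-0.4,0, 0.35,0,0,0,0]'
python3 bar.py
```

```text
time: 20.9
tool_pos: [0.6786, -0.0724, 0.2655]
tool_rot: [3.141, 0.0, 1.79]
ft_force: [0.1, 0.3, -0.0]
opening: 0.0326
gripper_force: 0.0
TCP cab [ 0.6466 -0.2181  0.2655] rot [3.1413 0.0002 1.7901] F [ 0.1327  0.349  -0.0065] open 0.03255661556637962 t 20.9
bar med [ 0.6341 -0.2013  0.2763] flap ang -0.008482721744762611 4947
```

Freed: the flap is shut again and the force is zero. I think the front finger squeezed the bar against the flap's shut stop. I'll regrip deeper and 3 mm further forward, so the rear finger touches first and the flap can give, and close in small steps.

```bash
python3 -m pendant '[0.7,0,0,-1,0, 0.7,0,0,-1,0, 0.7,0,-0.8,0,0, 0.7,0,-0.8,0,0, 0.7,0,0,0,0]'
python3 -m pendant '[0.6,0,0,1,0, 0.6,0,0,1,0, 0.6,0,0,1,0, 0.5,0,0,0.5,0, 0.4,0,0,0.3,0]'
python3 -m pendant '[0.3,0,0,0,0, 0.3,0,0,0,0, 0.3,0,0,0,0, 0.25,0,0,0,0, 0.22,0,0,0,0]'
python3 bar.py
```

```text
time: 21.5
tool_pos: [0.6619, -0.0761, 0.2852]
tool_rot: [-3.142, 0.0, 1.79]
ft_force: [-0.7, -0.1, -1.3]
opening: 0.0643
gripper_force: 0.0
time: 22.0
tool_pos: [0.6624, -0.0756, 0.2453]
tool_rot: [-3.14, -0.001, 1.79]
ft_force: [-0.4, 0.5, 0.0]
opening: 0.0438
gripper_force: 0.0
time: 22.5
tool_pos: [0.6631, -0.0758, 0.2473]
tool_rot: [3.141, 0.0, 1.79]
ft_force: [0.3, 0.4, 0.3]
opening: 0.0218
gripper_force: 0.0
TCP cab [ 0.6308 -0.218   0.2473] rot [3.141  0.0002 1.7902] F [0.2546 0.3954 0.3057] open 0.021763820689553383 t 22.5
bar med [ 0.6332 -0.1978  0.2766] flap ang -0.0030480282980385187 5822
```

```bash
python3 -m pendant '[0.19,0,0,0,0, 0.17,0,0,0,0, 0.16,0,0,0,0, 0.15,0,0,0,0, 0.14,0,0,0,0]'
python3 -m pendant '[0.13,0,0,0,0, 0.12,0,0,0,0, 0.11,0,0,0,0, 0.1,0,0,0,0, 0.09,0,0,0,0]'
python3 bar.py
```

```text
time: 23.1
tool_pos: [0.6629, -0.0757, 0.247]
tool_rot: [3.141, 0.0, 1.79]
ft_force: [1.5, 1.0, 0.7]
opening: 0.013
gripper_force: 0.5
time: 23.6
tool_pos: [0.6629, -0.0758, 0.247]
tool_rot: [3.142, 0.0, 1.79]
ft_force: [1.5, 0.2, 0.7]
opening: 0.0109
gripper_force: 30.0
TCP cab [ 0.6306 -0.218   0.247 ] rot [3.1415 0.     1.7901] F [1.4538 0.2368 0.7325] open 0.010943171403317412 t 23.6
bar med [ 0.6295 -0.1975  0.2784] flap ang 0.022056183482937752 5837
```

Now the bar is held properly (11 mm, 30 N). I'll carry it round the arc.

```bash
python3 -m pendant '[0.08,0,-0.95,-0.35,0, 0.08,0,-1.25,-0.36,0, 0.08,0,-1.27,-0.26,0, 0.08,0,-1.29,-0.16,0, 0.08,0,-1.3,-0.06,0]'
cat > arc.py <<'E'
from loc import *
where(); p=cabf(env.read_state()["tool_pos"])[0]
x,z=p[0]-.569,p[2]-.0945; print("r",np.hypot(x,z),"off-upright",-np.arctan2(x,z))
E
python3 arc.py
```

```text
time: 24.2
tool_pos: [0.6035, -0.089, 0.26]
tool_rot: [3.14, 0.0, 1.79]
ft_force: [1.8, 2.0, 3.8]
opening: 0.0112
gripper_force: 30.0
TCP cab [ 0.5697 -0.2179  0.26  ] rot [3.1397 0.0004 1.7904] F [1.7618 1.9774 3.7898] open 0.011168077844445927 t 24.2
r 0.16546806949605847 off-upright -0.004397289067143104
```

```bash
python3 -m pendant '[0.08,0,-1.3,0.05,0, 0.08,0,-1.29,0.15,0, 0.08,0,-1.28,0.25,0, 0.08,0,-1.25,0.35,0, 0.08,0,-1.22,0.44,0]'
python3 arc.py
python3 -m pendant '[0.08,0,-1.18,0.54,0, 0.08,0,-1.14,0.63,0, 0.08,0,-1.08,0.72,0, 0.08,0,-1.02,0.8,0, 0.08,0,-0.96,0.88,0]'
python3 arc.py
```

```text
time: 24.7
tool_pos: [0.5411, -0.1025, 0.2468]
tool_rot: [3.141, -0.0, 1.79]
ft_force: [0.7, 1.2, 0.0]
opening: 0.0106
gripper_force: 30.0
TCP cab [ 0.5059 -0.2176  0.2468] rot [ 3.1409 -0.0004  1.7904] F [0.6743 1.1518 0.0255] open 0.010629865718844493 t 24.7
r 0.1648282204702793 off-upright 0.39307043579451706
time: 25.2
tool_pos: [0.4885, -0.114, 0.2105]
tool_rot: [3.141, -0.001, 1.79]
ft_force: [2.2, 1.9, -0.5]
opening: 0.0111
gripper_force: 30.0
TCP cab [ 0.4521 -0.2175  0.2105] rot [ 3.1412 -0.0007  1.7903] F [ 2.1561  1.9018 -0.5329] open 0.011095751002301334 t 25.2
r 0.16472735558978713 off-upright 0.7892552011489323
```

```bash
python3 -m pendant '[0.08,0,-0.89,0.95,0, 0.08,0,-0.81,1.02,0, 0.08,0,-0.73,1.08,0, 0.08,0,-0.64,1.13,0, 0.08,0,-0.55,1.18,0]'
python3 arc.py
python3 -m pendant '[0.08,0,-0.45,1.22,0, 0.08,0,-0.36,1.25,0, 0.08,0,-0.25,1.1,0, 0.08,0,-0.12,0.9,0, 0.08,0,0,0,0]'
python3 arc.py
```

```text
time: 25.7
tool_pos: [0.4536, -0.1219, 0.1565]
tool_rot: [3.141, -0.001, 1.79]
ft_force: [4.2, 4.4, -2.1]
opening: 0.0109
gripper_force: 30.0
TCP cab [ 0.4163 -0.2175  0.1565] rot [ 3.141  -0.0007  1.7903] F [ 4.2482  4.4346 -2.06  ] open 0.010873364443025236 t 25.7
r 0.16481486542513224 off-upright 1.1853937566241228
time: 26.2
tool_pos: [0.4433, -0.1242, 0.1112]
tool_rot: [3.139, -0.001, 1.79]
ft_force: [8.8, 6.7, -1.4]
opening: 0.0098
gripper_force: 29.3
TCP cab [ 0.4058 -0.2176  0.1112] rot [ 3.1391 -0.0007  1.7904] F [ 8.778   6.7164 -1.4031] open 0.009770780666288602 t 26.2
r 0.1641016944674792 off-upright 1.4686009516633751
```

```bash
python3 -m pendant '[0.08,0,0.05,0.4,0, 0.08,0,0,0.4,0, 0.08,0,0,0.3,0, 0.08,0,0,0.2,0, 0.08,0,0,0,0]'
python3 arc.py
python3 - <<'E'
from loc import *
for n in("scene","wrist"):
    im,d=env.snapshot(n); save("z_"+n,im); c=cam(n)
    s=env.silhouettes(n,"flap")[0]; v,u=np.nonzero(cv2.erode(s["pixels"].astype(np.uint8),np.ones((3,3)))); P,z=world(n,np.c_[u,v],d,c); P=cabf(P[z>0]); P=P[(P[:,0]>.46)&(P[:,0]<.56)&(abs(P[:,1]+.22)<.14)&(P[:,2]<.2)&(P[:,2]>.1)]
    if len(P)>50:
        q=np.polyfit(P[:,0],P[:,2],1); r=P[:,2]-np.polyval(q,P[:,0]); k=abs(r)<.006; q=np.polyfit(P[k,0],P[k,2],1); print(n,s["score"],"flap",1.97-np.arctan(-q[0]),"z@.46",np.polyval(q,.46),"z@.56",np.polyval(q,.56),k.sum())
E
```

```text
time: 26.7
tool_pos: [0.4429, -0.1243, 0.0987]
tool_rot: [3.141, -0.001, 1.79]
ft_force: [3.2, 4.0, -1.6]
opening: 0.0096
gripper_force: 29.1
TCP cab [ 0.4053 -0.2175  0.0987] rot [ 3.1413 -0.0008  1.7904] F [ 3.1845  4.0306 -1.587 ] open 0.009648006998648186 t 26.7
r 0.16370796809027904 off-upright 1.5452996971700805
scene 0.88 flap 1.977878304818925 z@.46 0.12380917810395042 z@.56 0.12459702488585281 2848
wrist 0.7 flap 1.9749249044916928 z@.46 0.1240432243745006 z@.56 0.12453571880544197 69692
```

View pics/z_scene.png

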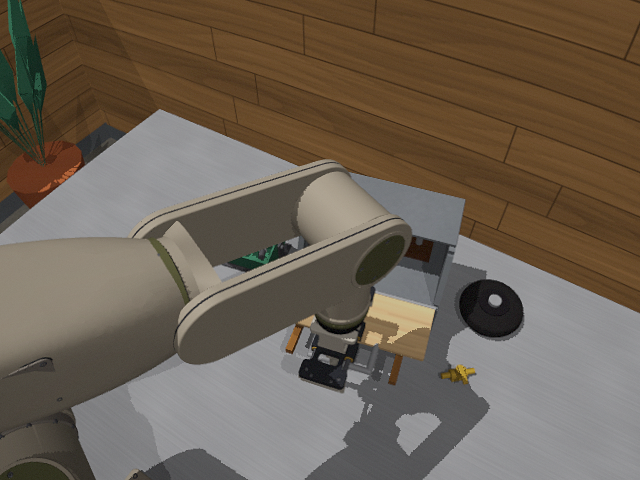

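The flap reads 1.975 rad and lies on both bars, with the panel at (400,330). Next I open a little and lift straight off.

```bash
python3 -m pendant '[0.32,0,0,0,0, 0.32,0,0,0,0, 0.32,0,0,0,0, 0.32,0,0,0,0, 0.32,0,0,0,0]'
python3 -m pendant '[0.32,0,0,-0.5,0, 0.32,0,0,-1,0, 0.32,0,0,-2,0, 0.32,0,0,-3,0, 0.32,0,0,-4,0]'
python3 -m pendant '[0.32,0,0,-5,0, 0.32,0,0,-5,0, 0.32,0,0,0,0, 0.32,0,0,0,0, 0.32,0,0,0,0]'
python3 - <<'E'
from loc import *
where()
n="wrist"
im,d=env.snapshot(n); save("end",im); c=cam(n)
s=env.silhouettes(n,"flap")[0]; v,u=np.nonzero(cv2.erode(s["pixels"].astype(np.uint8),np.ones((3,3)))); P,z=world(n,np.c_[u,v],d,c); P=cabf(P[z>0]); P=P[(P[:,0]>.46)&(P[:,0]<.56)&(abs(P[:,1]+.22)<.14)&(P[:,2]<.2)&(P[:,2]>.1)]
q=np.polyfit(P[:,0],P[:,2],1); r=P[:,2]-np.polyval(q,P[:,0]); k=abs(r)<.006; q=np.polyfit(P[k,0],P[k,2],1); print("flap",1.97-np.arctan(-q[0]),np.polyval(q,[.46,.56]),k.sum())
for t in("left_pull","right_pull"):
    for s in env.silhouettes(n,t)[:1]:
        v,u=np.nonzero(s["pixels"]); P,z=world(n,np.c_[u,v],d,c); P=cabf(P[z>0]); P=P[(P[:,2]>.08)&(P[:,2]<.12)]
        if len(P): print(t,s["score"],np.percentile(P,[2,50,98],axis=0)[:, :2])
E
```

```text
time: 27.4
tool_pos: [0.4429, -0.1249, 0.0994]
tool_rot: [-3.141, 0.0, 1.79]
ft_force: [-0.0, -0.0, 0.2]
opening: 0.0297
gripper_force: 0.0
time: 27.9
tool_pos: [0.4419, -0.1244, 0.2048]
tool_rot: [-3.139, -0.001, 1.79]
ft_force: [0.3, -0.3, 0.1]
opening: 0.0302
gripper_force: 0.0
time: 28.4
tool_pos: [0.4426, -0.1246, 0.3036]
tool_rot: [-3.141, -0.001, 1.79]
ft_force: [-0.1, -0.8, -0.1]
opening: 0.0294
gripper_force: 0.0
TCP cab [ 0.4049 -0.2178  0.3036] rot [-3.1405 -0.0007  1.7902] F [-0.1373 -0.7825 -0.1473] open 0.02940526341697719 t 28.4
flap 1.9800711166652019 [0.1226 0.1236] 27554
left_pull 0.74 [[ 0.4079 -0.1271]
 [ 0.4304 -0.1203]
 [ 0.4549 -0.1131]]
right_pull 0.83 [[ 0.4066 -0.3264]
 [ 0.4226 -0.3166]
 [ 0.4376 -0.3127]]
```

View pics/end.png

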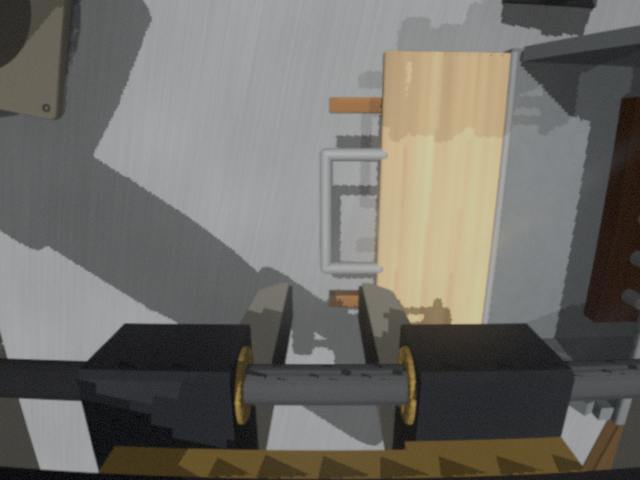

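The flap lies level on both bars, with tab tips at (330,105) and (330,298), and the gripper is clear. Handing in.

```bash
python3 -c "
from rig import env
print(env.finish_job())"
```

```text
the job is handed in; nothing more can be done
None
```

I handed the job in at about 28 s: both supports are out to their stops, and I guided the flap down onto them, where it lies level (about 1.98 rad) with the arm clear. My first grip on the handle slipped and nudged the flap about 0.07 rad open; I returned it to shut and regripped. The hand-in call gave no verdict, and I did not re-measure the bystanders at the end.

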